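# Seat the tall probe in the bench meter's round well

## Task

Take the probe with the tall square grip out of the rack and lower it into the open round well of the bench meter, keeping hold of it until its collar rests flat on the meter's deck, then let go so that it stands upright there. Leave the other two probes standing in the rack.

Things in the scene. Friction and masses are not known exactly. Their poses are not given: they have to be found in the camera images.
- probe: Steel shaft 10 mm thick, 75 long, below a black collar 46 mm wide, 6 thick, with a square black grip 24x24, 60 tall on it; 0.06-0.13 kg. Origin: on the axis, collar underside; z up (grip top 66 mm, tip -75). Upright in one of 3 holes (21 wide, 68 apart) of a white rack 75x220 mm, collar on its top 100 mm up. Start: own y along the row of holes, x across (finger room); grip sides face x, y.
- short_probe: Leave alone. Stands in another hole of the same rack: like the tall probe, but its square grip is only 26 mm tall (top 32 mm above the origin) and its shaft is 16 mm thick. Origin: on its axis at the underside of its 46 mm collar, z up.
- round_probe: Leave alone. Stands in the remaining hole of the rack: same collar, but a round grip 28 mm wide and 30 mm tall (top 36 mm above the origin). Origin: on its axis at the underside of its 46 mm collar, z up.
- well (a point): Mouth centre of the open round well, 30 mm wide, 84 deep, upright, in the deck of the bench meter: a fixed white block 160x200 mm, deck 90 mm above the bench. The probe's collar rests on the deck. z up; x, y the meter's. Along -y from it: a square well (30 mm, 65 away) and a capped one (cap 38 wide, 14 high, 128 away), not to be used. A ridge 22 mm high stands 70 to 100 mm away in +x.

How it is judged:
By the outcome, as a careful person would: the job done as asked, in the order asked, and still so for the second after the job is handed in, with the robot touching nothing.
It also fails if it takes over 35 s, if anything falls off the work surface, if the arm or the gripper's body presses on something with over 40 N, if the wrist force passes 120 N, or if a joint passes its speed limit or range.

## Robot

A 6-joint arm with a two-finger parallel gripper is mounted at the origin on the work surface. World frame = base frame: x ahead of the robot, y to its left, z up, the work surface at z = 0. Lengths are in m, angles in rad, forces in N, time in s.
With the tool pointing down it reaches from about 0.35 to 0.975 m from the base axis. Payload 4.9 kg.
Tool frame: the origin (TCP) lies midway between the tips of the shut fingers; the grasp point (between the pads) lies 19 mm behind it; z points along the fingers, y is the line along which they close (so a half turn about z gives the same grasp; the last joint's range is limited). The gripper opens to 85 mm and grips with 20 to 120 N. Pads are 22 mm wide; open, the fingers measure 114 mm over their backs; the gripper's body (76 mm by 85 mm) begins 54 mm behind the grasp point. The pads swing forward as they close: fully open they stand 13 mm farther back than shut.
Start: joints at [-1.286, 0.053, 1.613, -0, 1.476, -0.119], TCP at [0.246, -0.575, 0.231] pointing down, gripper open.
Joint ranges: [-3.01, 3.01], [-1.01, 2.22], [0.06, 2.58], [-1.02, 4.17], [0.09, 2.62], [-3.14, 3.14]. Speed limits (rad/s): [2.57, 2.57, 3.14, 3.14, 3.14, 3.14].

## Interface

Orientations are given as a unit quaternion [w, x, y, z].
In Python, from plant import manip gives the robot as it stands.
- The arm moves only by the tool shift_gripper, called after "Call:" by a JSON object that holds its "method" and its "body", one argument or row to a line. Schema: {"type":"object","properties":{"steps":{"type":"string"},"only":{"type":"string"},"quiet":{"type":"boolean"},"lines":{"type":"string"}},"required":["steps"],"additionalProperties":false}. steps is a string of 1 to 5 rows, one to a line, with the numbers parted by spaces; each row has 7 numbers: the opening from 0.0 (shut) to 1.0 (fully open), then dx, dy, dz in shares of the most that a row can go, 1 being 62.5 mm, then a rotation vector rx, ry, rz in parts of the range, where 1.0 means pi/2 rad; each row shifts and turns the commanded pose from where the row before left it, along the tool's axes as they then stand; what a row does not reach is not made up. A row lasts 1/8 s, in which the tool goes at most 0.0625 m and 0.188 rad, less where a joint would pass 70% of its speed; a pose out of reach is approached as far as the arm can. The fingers move at their own pace and stop on an object; the grip force is fixed at half the most. Time passes only in rows, so rows that do not move let the fingers close. The tool returns the time, the measured TCP pose, the force, the opening and the grip force at its end. only (a regular expression) keeps the lines of the reply that match it, lines (a string "A,B") keeps lines A to B, and quiet returns only ok. Input that does not fit is refused with a message, and nothing moves.
- manip.state(): the state, without advancing time (a new reading comes with each control period).
- manip.grab_frame(name): name is "scene" or "top" or "wrist"; returns the picture (420x560x3 uint8, red, green, blue); there is no depth.
- manip.camera_params(name): a dict with "intrinsics" (3x3 intrinsics, pixels), "xyz" and "orientation" of the camera in the world. Camera axes: x right, y down, z forward; pixel columns grow to the right and rows downward; lengths in m; the calibration is good to about 2 mm. A picture is of the moment at which its call begins: read the wrist's pose just before it. camera_params takes no time and is no camera call; for the wrist camera it gives the pose at the moment of the call.
- manip.job_done(): hands the job in; it is judged then, once.
The state is a dict: "time": time; "joint_pos": joint angles; "joint_vel": joint speeds; "joint_efforts": joint torques, N m; "tool_pos": TCP position; "tool_rot": TCP orientation; "contact_force": force on the tool from outside, world axes, zero at the start; "ft_torque": the same for the moment, N m; "gripper_width": opening from 0.0 (shut) to 1.0 (fully open); "grasp_force": force on a finger pad.
Only numpy, scipy, OpenCV 4.12 (cv2) and the standard library are available. Lean on these libraries where they do the work, as an engineer would, in place of code of your own. Each camera call takes 0.05 s, during which the arm holds its last target. There are 200 camera calls.

## Working session

There is one attempt and no reset: what is moved stays moved. The work goes in short steps, Python scripts to look and compute and a tool call to move; the robot and the scene stay as the last step left them, time stands still between calls to the robot, and variables do not carry over. Pictures are saved under pics/ and viewed, at most 10 in all, crops included, and the job is handed in when it is done.

```bash
ls; mkdir -p pics; python3 - <<'E'
from plant import manip
import cv2
print(manip.state())
for n in ("scene","top"):
    p=manip.camera_params(n);print(n,p)
    cv2.imwrite(f"pics/{n}0.png",manip.grab_frame(n)[:,:,::-1])
E
```

```text
pics
plant.py
{'time': 0.0, 'joint_pos': array([-1.28600816e+00,  5.33310410e-02,  1.61428350e+00, -1.34420033e-05,
        1.47603152e+00, -1.18986441e-01]), 'joint_vel': array([-0.00023329,  0.00086245,  0.00025686,  0.00122602, -0.00121843,
        0.00145438]), 'joint_efforts': array([-3.87090504e-04, -3.93686986e+01, -3.70177853e+01, -2.86489876e-04,
        7.02702440e-03, -1.02645845e-05]), 'tool_pos': array([ 0.24538478, -0.57413179,  0.23008532]), 'tool_rot': array([-1.02262001e-03,  9.79689238e-01,  2.00519182e-01, -9.16840690e-05]), 'contact_force': array([-0.25378806,  0.34154777,  0.67190554]), 'ft_torque': array([-0.0213981 , -0.01542402,  0.02289856]), 'grasp_force': 0.0, 'gripper_width': 1.0000736315500351}
scene {'intrinsics': array([[381.25012581,   0.        , 285.2784831 ],
       [  0.        , 381.25012581, 207.13667792],
       [  0.        ,   0.        ,   1.        ]]), 'xyz': array([0.93516233, 0.3332997 , 0.79343219]), 'orientation': array([-0.14117059,  0.38902016,  0.86094381, -0.29582077])}
top {'intrinsics': array([[506.11315752,   0.        , 276.92727976],
       [  0.        , 506.11315752, 217.9381538 ],
       [  0.        ,   0.        ,   1.        ]]), 'xyz': array([ 4.14417607e-01, -6.18376464e-04,  1.26227786e+00]), 'orientation': array([ 0.03541061, -0.69952179,  0.71282625, -0.03597352])}
```

View pics/scene0.png

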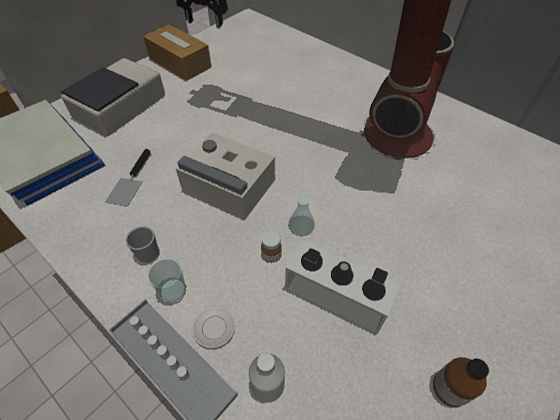

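View pics/top0.png

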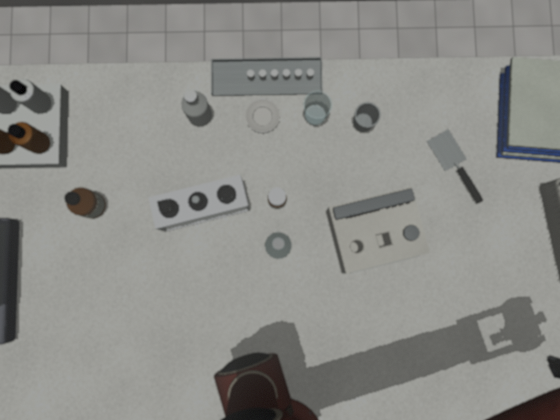

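The scene picture shows the rack at about (340,290), with the tall-looking grip at (378,280). The meter is at (225,175), its round well near (251,165). In the top picture these are the rack hole at (168,208) and the well at (357,246). I'll zoom in next.

```bash
python3 - <<'E'
import cv2,numpy as np
s=cv2.imread("pics/scene0.png");t=cv2.imread("pics/top0.png")
f=lambda i,x,y:cv2.convertScaleAbs(cv2.resize(i[y:y+75,x:x+100],(400,300),interpolation=cv2.INTER_CUBIC),alpha=1.6)
s2=lambda a:a
cv2.imwrite("pics/z1.png",np.vstack([np.hstack([f(s,295,235),f(s,180,130)]),np.hstack([f(t,150,170),f(t,330,200)])]))
E
```

```text
(no output)
```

View pics/z1.png

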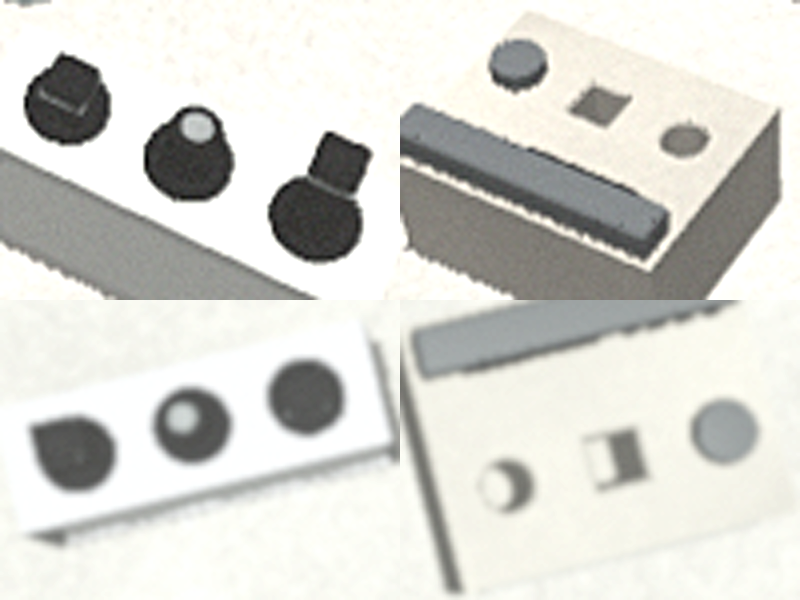

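The zoomed crops show the tall square grip on the rightmost collar in the scene, centred near (374,289.5), or (169.2,208) from above. The round well is at scene (251.2,165) and top (356.5,246.8). The square well is at scene (230,156) and top (384,239.8).

```bash
cat > h.py <<'E'
import numpy as np
from scipy.spatial.transform import Rotation as R
def rot(q): return R.from_quat(np.roll(q,-1))
def ray(p,uv):
    d=rot(p["orientation"]).apply(np.linalg.solve(p["intrinsics"],[*uv,1.])); return p["xyz"],d/np.linalg.norm(d)
def tri(rays):
    A=b=0
    for o,d in rays:
        M=np.eye(3)-np.outer(d,d);A=A+M;b=b+M@o
    x=np.linalg.solve(A,b); return x,[np.linalg.norm((np.eye(3)-np.outer(d,d))@(x-o)) for o,d in rays]
def plane(p,uv,z):
    o,d=ray(p,uv); return o+d*(z-o[2])/d[2]
def proj(p,X):
    c=p["intrinsics"]@rot(p["orientation"]).inv().apply(X-p["xyz"]); return c[:2]/c[2]
E
python3 - <<'E'
from plant import manip
from h import *
np.set_printoptions(precision=4,suppress=True)
S=manip.camera_params("scene");T=manip.camera_params("top")
P=dict(tall=((374,289.5),(169.2,208),.106),round=((342,275),(198,201.2),.106),short=((311.8,261.2),(226.5,194.2),.106),well=((251.2,165),(356.5,246.8),.09),sq=((230,156),(384.2,239.8),.09))
for k,(a,b,z) in P.items():
    print(k,*tri([ray(S,a),ray(T,b)]),plane(S,a,z)[:2],plane(T,b,z)[:2])
# grip top corner-ish centre: scene crop
print("griptop",tri([ray(S,(381,272)),ray(T,(163,209))]))
E
```

```text
tall [0.5589 0.2475 0.1018] [np.float64(0.001981601582559958), np.float64(0.001981601582559884)] [0.5602 0.2497] [0.5592 0.2448]
round [0.5738 0.1809 0.0999] [np.float64(0.0016992010212206294), np.float64(0.0016992010212206442)] [0.5761 0.1837] [0.5738 0.1784]
short [0.589  0.1146 0.0992] [np.float64(0.0015394063834593612), np.float64(0.0015394063834591578)] [0.5916 0.118 ] [0.5888 0.1126]
well [ 0.4622 -0.1857  0.0844] [np.float64(0.0009362400931832076), np.float64(0.0009362400931832036)] [ 0.4655 -0.1808] [ 0.4626 -0.1856]
sq [ 0.4769 -0.2501  0.0856] [np.float64(0.0014992803774218565), np.float64(0.001499280377421867)] [ 0.4789 -0.2451] [ 0.4776 -0.2503]
griptop (array([0.5506, 0.2467, 0.16  ]), [np.float64(0.0001843302684232759), np.float64(0.00018433026842307266)])
```

Spacings (68 and 66 mm) and heights match the text, so these points are good. I'll go over the well first for a wrist look, then to the rack.

```bash
cat >> h.py <<'E'
def need(st,target,yaw_y=None):
    Rt=rot(st["tool_rot"]); print("tool delta",np.round(Rt.inv().apply(np.array(target)-st["tool_pos"]),4))
    M=Rt.as_matrix()
    if yaw_y is not None:
        # desired: z down, y azimuth yaw_y
        y=np.array([np.cos(yaw_y),np.sin(yaw_y),0]);z=np.array([0,0,-1.]);D=np.column_stack([np.cross(y,z),y,z])
        print("rotvec tool",np.round((Rt.inv()*R.from_matrix(D)).as_rotvec(),4))
E
python3 - <<'E'
from plant import manip
from h import *
st=manip.state(); need(st,[.462,-.186,.27],np.radians(12.7))
E
```

```text
tool delta [ 0.3517 -0.2719 -0.0392]
rotvec tool [-0.0014 -0.0015 -1.3887]
```

Careful with the scale: shifts go in shares of 62.5 mm and turns go in shares of pi/2 rad. That gives: 0.044 m is 0.704, -0.034 m is -0.544.

Call:
{"method": "shift_gripper", "body": {
  "steps": "1 0.704 -0.544 -0.08 0 0 0\n1 0.704 -0.544 -0.08 0 0 0\n1 0.704 -0.544 -0.08 0 0 0\n1 0.704 -0.544 -0.08 0 0 0"
}}

```text
time: 0.6
tool_pos: [0.3544, -0.3787, 0.2509]
tool_rot: [-0.0, 0.98, 0.2, -0.0]
contact_force: [1.4, 0.2, 0.8]
gripper_width: 1.002
grasp_force: 0.0
```

Call:
{"method": "shift_gripper", "body": {
  "steps": "1 0.704 -0.544 -0.08 0 0 0\n1 0.704 -0.544 -0.08 0 0 0\n1 0.704 -0.544 -0.08 0 0 0\n1 0.704 -0.544 -0.08 0 0 0"
}}

```text
time: 1.1
tool_pos: [0.4628, -0.1845, 0.2711]
tool_rot: [-0.0, 0.98, 0.2, -0.0]
contact_force: [1.0, -0.0, 0.3]
gripper_width: 1.001
grasp_force: 0.0
```

Call:
{"method": "shift_gripper", "body": {
  "steps": "1 0 0 0 0 0 -0.1108\n1 0 0 0 0 0 -0.1108\n1 0 0 0 0 0 -0.1108\n1 0 0 0 0 0 -0.1108"
}}

```text
time: 1.6
tool_pos: [0.4622, -0.186, 0.2707]
tool_rot: [-0.0, 0.851, 0.525, -0.0]
contact_force: [0.9, -0.6, 0.4]
gripper_width: 1.002
grasp_force: 0.0
```

Call:
{"method": "shift_gripper", "body": {
  "steps": "1 0 0 0 0 0 -0.1108\n1 0 0 0 0 0 -0.1108\n1 0 0 0 0 0 -0.1108\n1 0 0 0 0 0 -0.1108\n1 0 0 0 0 0 0"
}}

```text
time: 2.22
tool_pos: [0.4622, -0.1861, 0.2708]
tool_rot: [-0.0, 0.624, 0.781, -0.0]
contact_force: [0.9, 0.3, -0.5]
gripper_width: 1.001
grasp_force: 0.0
```

```bash
python3 - <<'E'
from plant import manip
from h import *
import cv2
st=manip.state(); need(st,[.462,-.186,.27],np.radians(12.7))
p=manip.camera_params("wrist")
cv2.imwrite("pics/w1.png",manip.grab_frame("wrist")[:,:,::-1]); np.save("w1.npy",p)
print(p["xyz"],proj(p,np.array([.4622,-.1857,.09])),proj(p,np.array([.4769,-.2501,.09])))
E
```

```text
tool delta [ 0.0002 -0.0001  0.0008]
rotvec tool [-0.0006 -0.0006  0.0013]
[ 0.44439168 -0.10725818  0.41434816] [276.48545683 189.24891531] [276.56431756 249.27656559]
```

View pics/w1.png

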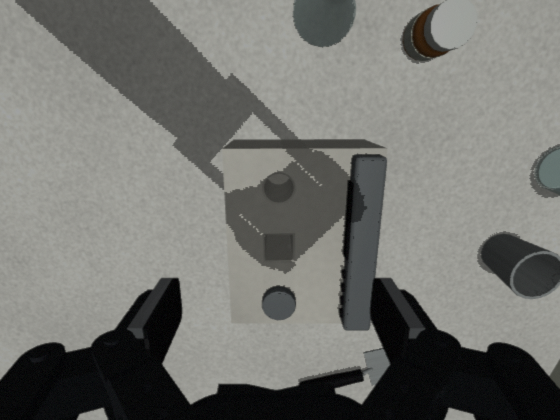

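Wrist view: round well at (279,187), square well at (279,247), cap at (279,302). Predicted was (276.5,189), so it's about 3 mm off. One closer view to refine it.

Call:
{"method": "shift_gripper", "body": {
  "steps": "1 -0.64 0 0.56 0 0 0\n1 -0.64 0 0.56 0 0 0\n1 0 0 0 0 0 0\n1 0 0 0 0 0 0"
}}

```text
time: 2.78
tool_pos: [0.4803, -0.2641, 0.2016]
tool_rot: [-0.0, 0.624, 0.782, 0.0]
contact_force: [0.3, -0.4, 0.7]
gripper_width: 1.002
grasp_force: 0.0
```

```bash
python3 - <<'E'
from plant import manip
from h import *
import cv2
p=manip.camera_params("wrist")
im=manip.grab_frame("wrist")[:,:,::-1]
cv2.imwrite("pics/w2.png",im); np.save("w2.npy",p)
a=proj(p,np.array([.4622,-.1857,.09]));b=proj(p,np.array([.4769,-.2501,.09]));print(p["xyz"],a,b)
x,y=np.clip(a.astype(int)-[67,50],0,[425,320]);print(x,y)
c1=cv2.convertScaleAbs(cv2.resize(im[y:y+100,x:x+133],(532,400)),alpha=1.8)
o=cv2.imread("pics/w1.png")[160:210,245:312];c2=cv2.convertScaleAbs(cv2.resize(o,(268,200)),alpha=1.8)
c1=np.hstack([c1,np.vstack([c2,0*c2])]);cv2.imwrite("pics/w2z.png",c1)
E
```

```text
[ 0.46238414 -0.18522598  0.34512983] [275.8049701  105.72595481] [275.92345917 193.06999709]
208 55
```

View pics/w2z.png

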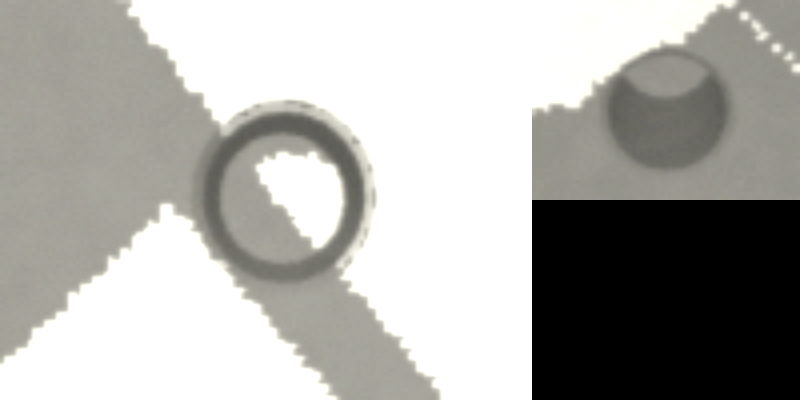

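The close view shows the well mouth as a clean ring centred at full-frame (278.6,103.9). In the first wrist picture it is at (278.6,186.6).

```bash
python3 - <<'E'
from plant import manip
from h import *
np.set_printoptions(precision=4,suppress=True)
S=manip.camera_params("scene");T=manip.camera_params("top")
w1=np.load("w1.npy",allow_pickle=True).item();w2=np.load("w2.npy",allow_pickle=True).item()
a=ray(w1,(278.6,186.6));b=ray(w2,(278.6,103.9));s=ray(S,(251.2,165));t=ray(T,(356.5,246.8))
print(tri([a,b])); print(tri([a,b,s,t])); print(tri([b,s]))
print(plane(w1,(278.6,186.6),.09),plane(w2,(278.6,103.9),.09))
need(manip.state(),[.559+.017,.2475-.079,.27],np.radians(12.7))
E
```

```text
(array([ 0.464, -0.184,  0.084]), [np.float64(3.909717358275189e-05), np.float64(3.909717358273667e-05)])
(array([ 0.4634, -0.1843,  0.0861]), [np.float64(0.0010110948153098692), np.float64(0.0006780069057988562), np.float64(0.0008276676667432299), np.float64(0.0019199392331191586)])
(array([ 0.4636, -0.1837,  0.0865]), [np.float64(0.0005057869683438417), np.float64(0.0005057869683438406)])
[ 0.4637 -0.1826  0.09  ] [ 0.4639 -0.184   0.09  ]
tool delta [ 0.4004  0.1893 -0.0677]
rotvec tool [0.0013 0.001  0.0027]
```

To row units: 0.05 m is 0.8, 0.0237 m is 0.3792.

Call:
{"method": "shift_gripper", "body": {
  "steps": "1 0.8 0.3792 -0.136 0 0 0\n1 0.8 0.3792 -0.136 0 0 0\n1 0.8 0.3792 -0.136 0 0 0\n1 0.8 0.3792 -0.136 0 0 0"
}}

```text
time: 3.32
tool_pos: [0.5286, -0.0457, 0.2379]
tool_rot: [0.002, 0.623, 0.782, 0.001]
contact_force: [1.3, -0.2, -0.6]
gripper_width: 1.0
grasp_force: 0.0
```

Call:
{"method": "shift_gripper", "body": {
  "steps": "1 0.8 0.3792 -0.136 0 0 0\n1 0.8 0.3792 -0.136 0 0 0\n1 0.8 0.3792 -0.136 0 0 0\n1 0.8 0.3792 -0.136 0 0 0\n1 0 0 0 0 0 0"
}}

```text
time: 3.95
tool_pos: [0.5761, 0.1723, 0.2724]
tool_rot: [0.001, 0.621, 0.784, 0.002]
contact_force: [-1.0, -0.8, 0.4]
gripper_width: 0.999
grasp_force: 0.0
```

```bash
python3 - <<'E'
from plant import manip
from h import *
import cv2
p=manip.camera_params("wrist")
im=manip.grab_frame("wrist")[:,:,::-1]
cv2.imwrite("pics/w3.png",im); np.save("w3.npy",p)
print(p["xyz"],[proj(p,np.array(q)) for q in ([.5589,.2475,.106],[.5589,.2475,.166],[.589,.1146,.106])])
E
```

```text
[0.55699401 0.25084521 0.41593489] [array([275.78041494, 109.5180359 ]), array([276.07370385, 110.55712628]), array([274.81559066, 249.19435834])]
```

View pics/w3.png

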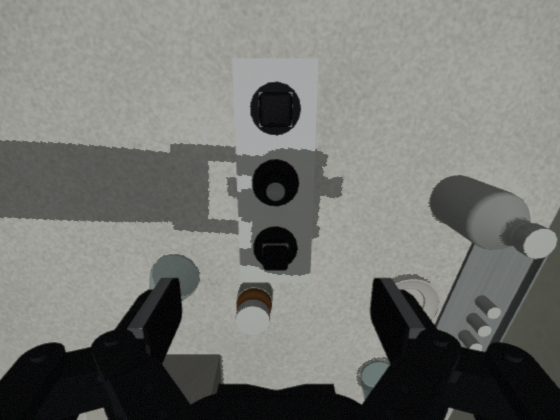

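The wrist view shows the tall grip's top centred at about (276,108.5) on a collar at (275.5,108). The row runs straight down the image, so yaw is aligned. I'll fit the collar numerically and compute the approach.

```bash
python3 - <<'E'
from plant import manip
from h import *
import cv2
np.set_printoptions(precision=4,suppress=True)
S=manip.camera_params("scene");w3=np.load("w3.npy",allow_pickle=True).item()
g=cv2.cvtColor(cv2.imread("pics/w3.png"),cv2.COLOR_BGR2GRAY)
c,_=cv2.findContours((g[70:280,236:318]<60).astype(np.uint8),cv2.RETR_EXTERNAL,cv2.CHAIN_APPROX_NONE)
for k in c:
    if cv2.contourArea(k)>500:
        (u,v),r=cv2.minEnclosingCircle(k);uv=(u+236,v+70);print(uv,r,plane(w3,uv,.106))
        if v<60: print(tri([ray(w3,uv),ray(S,(374,289.5))])); P=plane(w3,uv,.106)
st=manip.state(); need(st,[P[0],P[1],.122],np.radians(13)); print(st["tool_pos"],st["joint_pos"])
E
```

```text
(275.1454048156738, 248.83958435058594) 23.052242279052734 [0.5892 0.1151 0.106 ]
(274.87942123413086, 182.44935607910156) 23.812658309936523 [0.5732 0.1825 0.106 ]
(275.4000015258789, 108.0) 26.129776000976562 [0.5583 0.2487 0.106 ]
(array([0.5582, 0.249 , 0.1023]), [np.float64(0.00030403853737949373), np.float64(0.0003040385373795428)])
tool delta [0.0803 0.0001 0.1496]
rotvec tool [0.0034 0.0004 0.0017]
[0.5758 0.1704 0.2716] [ 0.1638 -0.028   1.6275 -0.0001  1.5387 -0.0648]
```

To row units: 0.0403 m is 0.6448, 0.04 m is 0.64, 0.0034 rad is 0.0022.

Call:
{"method": "shift_gripper", "body": {
  "steps": "1 0.64 0 0 0.0022 0 0.0011\n1 0.6448 0 0 0 0 0\n1 0 0 0 0 0 0\n1 0 0 0 0 0 0"
}}

```text
time: 4.5
tool_pos: [0.558, 0.2453, 0.2699]
tool_rot: [-0.001, 0.624, 0.781, -0.001]
contact_force: [0.0, 0.1, -0.1]
gripper_width: 1.0
grasp_force: 0.0
```

```bash
python3 - <<'E'
from plant import manip
from h import *
need(manip.state(),[.5583,.2487,.122],np.radians(13))
E
```

```text
tool delta [0.0033 0.0014 0.1479]
rotvec tool [-0.0025  0.0006 -0.0045]
```

To row units: 0.05 m is 0.8, 0.047 m is 0.752, -0.0045 rad is -0.0029.

Call:
{"method": "shift_gripper", "body": {
  "steps": "1 0.048 0.016 0.8 -0.0016 0 -0.0029\n1 0 0 0.8 0 0 0\n1 0 0 0.752 0 0 0\n1 0 0 0 0 0 0"
}}

```text
time: 5.0
tool_pos: [0.5551, 0.2469, 0.1176]
tool_rot: [-0.003, 0.623, 0.782, -0.004]
contact_force: [0.3, 0.2, -0.3]
gripper_width: 0.999
grasp_force: 0.0
```

Call:
{"method": "shift_gripper", "body": {
  "steps": "0 0 0 0 0 0 0\n0 0 0 0 0 0 0\n0 0 0 0 0 0 0\n0 0 0 0 0 0 0"
}}

```text
time: 5.5
tool_pos: [0.5591, 0.2497, 0.1243]
tool_rot: [0.001, 0.622, 0.783, 0.001]
contact_force: [-0.5, -0.2, 3.5]
gripper_width: 0.277
grasp_force: 59.7
```

Call:
{"method": "shift_gripper", "body": {
  "steps": "0 0 0 0 0 0 0\n0 0 0 0 0 0 0"
}}

```text
time: 5.75
tool_pos: [0.5591, 0.2497, 0.1243]
tool_rot: [0.001, 0.622, 0.783, 0.001]
contact_force: [0.2, 0.3, 5.3]
gripper_width: 0.272
grasp_force: 60.0
```

Firm grip: 0.272 of 85 mm is 23 mm, which matches the 24 mm grip. Lifting straight up.

To row units: -0.05 m is -0.8, -0.04 m is -0.64.

Call:
{"method": "shift_gripper", "body": {
  "steps": "0 0 0 -0.32 0 0 0\n0 0 0 -0.64 0 0 0\n0 0 0 -0.8 0 0 0\n0 0 0 -0.8 0 0 0\n0 0 0 0 0 0 0"
}}

```text
time: 6.38
tool_pos: [0.5603, 0.2501, 0.2897]
tool_rot: [0.003, 0.622, 0.783, 0.004]
contact_force: [-0.3, 0.1, -1.1]
gripper_width: 0.269
grasp_force: 59.4
```

Call:
{"method": "shift_gripper", "body": {
  "steps": "0 0 0 0 0 0 0\n0 0 0 0 0 0 0"
}}

```text
time: 6.62
tool_pos: [0.5571, 0.249, 0.2797]
tool_rot: [-0.002, 0.622, 0.783, -0.002]
contact_force: [-0.6, -0.3, -1.6]
gripper_width: 0.274
grasp_force: 59.4
```

```bash
python3 - <<'E'
from plant import manip
from h import *
import cv2
st=manip.state();p=manip.camera_params("wrist");S=manip.camera_params("scene")
need(st,[.4638,-.184,.28],np.radians(13))
im=manip.grab_frame("wrist")[:,:,::-1];cv2.imwrite("pics/w4.png",im);np.save("w4.npy",p)
s=manip.grab_frame("scene")[:,:,::-1];cv2.imwrite("pics/s4.png",s)
o=st["tool_pos"]-[0,0,.0243];u,v=proj(S,o).astype(int);print(u,v)
c=cv2.resize(s[v-75:v+75,u-60:u+60],(400,500),interpolation=cv2.INTER_CUBIC)
cv2.imwrite("pics/z4.png",np.hstack([c,cv2.resize(im[200:420,190:366],(400,500))]))
E
```

```text
tool delta [-0.4008 -0.1887  0.0008]
rotvec tool [-0.0052  0.0003  0.0009]
392 247
```

View pics/z4.png

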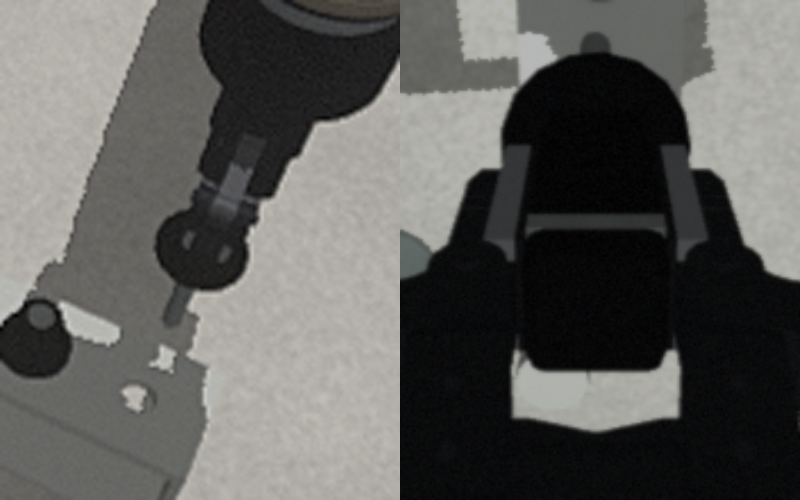

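The probe hangs in the fingers with its shaft free below the collar and the empty hole beneath it. In the wrist crop the collar's far edge is at about (278,223), and the grip top's edges are at rows 300 and 363. I'll use these to check tilt and offset in the hand.

```bash
python3 - <<'E'
from plant import manip
from h import *
from scipy.optimize import least_squares
p=np.load("w4.npy",allow_pickle=True).item();st=manip.state();Rt=rot(st["tool_rot"])
P=lambda X: proj(p,st["tool_pos"]+Rt.apply(X))
def model(q,h=.0243):
    tx,ty,a=q; A=R.from_rotvec([0,a,0]); f=lambda x,y,z:P(A.apply([x,y,z])+[tx,ty,h])
    # front collar: extreme of top and bottom circles
    fr=min(f(.023,0,0)[1],f(.023,0,-.006)[1])
    l=min(f(.023*np.cos(t),-.023*np.sin(t),-.006)[0] for t in np.linspace(0,6.28,60));r=max(f(.023*np.cos(t),.023*np.sin(t),-.006)[0] for t in np.linspace(0,6.28,60))
    return np.array([fr,f(.012,0,-.066)[1],f(-.012,0,-.066)[1],(l+r)/2])
obs=np.array([222.9,300.3,362.8,190+196*.44])
print(model([0,0,0]),obs)
for h in (.0223,.0243,.0263):
    s=least_squares(lambda q:model(q,h)-obs,[0,0,0],x_scale=[.01,.01,.1],diff_step=1e-4);print(h,s.x,s.fun)
E
```

```text
[218.78559022 308.23509821 362.50475599 276.65863667] [222.9  300.3  362.8  276.24]
0.0223 [-0.00255229 -0.00022418 -0.08776584] [ 5.05542987e-01  1.30864984e+00 -1.86859121e+00  1.43657895e-03]
0.0243 [-0.00336361 -0.00022478 -0.07801577] [ 7.65092541e-01  1.91091057e+00 -2.75301656e+00  2.07647144e-03]
0.0263 [-0.00417979 -0.00022539 -0.06832496] [ 1.03056477e+00  2.48646236e+00 -3.61437390e+00  2.67625099e-03]
```

```bash
python3 - <<'E'
from plant import manip
from h import *
st=manip.state();S=manip.camera_params("scene");Rt=rot(st["tool_rot"])
for a in (0,-.08,.08):
    A=R.from_rotvec([0,a,0]);print(a,[np.round(proj(S,st["tool_pos"]+Rt.apply(A.apply([0,0,d])+[0,0,.0243])),1) for d in (0,.075,-.006)])
E
```

```text
0 [array([392.3, 247.6]), array([382.7, 269.5]), array([393.1, 245.7])]
-0.08 [array([392.3, 247.6]), array([379.6, 268.1]), array([393.4, 245.8])]
0.08 [array([392.3, 247.6]), array([385.9, 270.9]), array([392.8, 245.6])]
```

```bash
python3 - <<'E'
import cv2,numpy as np
s=cv2.imread("pics/s4.png")[215:285,350:430];w=cv2.imread("pics/w4.png")[205:385,200:350]
cv2.imwrite("pics/z5.png",cv2.convertScaleAbs(np.hstack([cv2.resize(s,(400,350),interpolation=cv2.INTER_CUBIC),cv2.resize(w,(292,350))]),alpha=2.5,beta=10))
E
```

```text
(no output)
```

View pics/z5.png

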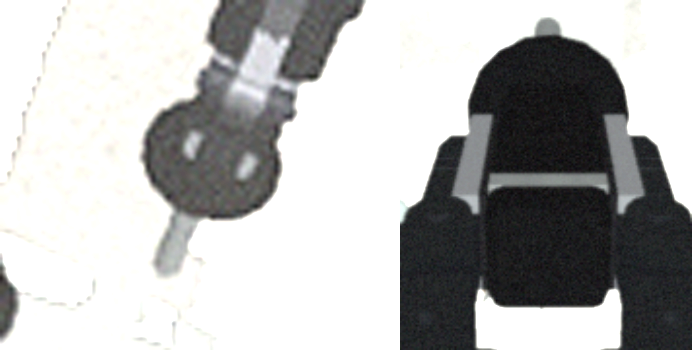

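Scene: the tip is at (382.6,269.0) against (382.7,269.5) predicted for upright, so the probe hangs straight. From the wrist camera the tip's far edge is at (275.5,213.7). I'll check that against zero offset and get the move to the well.

```bash
python3 - <<'E'
from plant import manip
from h import *
p=np.load("w4.npy",allow_pickle=True).item();st=manip.state();Rt=rot(st["tool_rot"])
for tx in (-.003,0,.003): print(tx,proj(p,st["tool_pos"]+Rt.apply([tx+.005,0,.0993])))
need(st,[.4638,-.184,.28],np.radians(13))
E
```

```text
-0.003 [276.57867702 212.73663364]
0 [276.5799107  209.02767852]
0.003 [276.58115359 205.29105987]
tool delta [-0.4008 -0.1889  0.001 ]
rotvec tool [-0.0047  0.0002  0.0009]
```

To row units: -0.048 m is -0.768, -0.024 m is -0.384, 0.001 rad is 0.0006.

Call:
{"method": "shift_gripper", "body": {
  "steps": "0 -0.384 -0.184 0 -0.003 0 0.0006\n0 -0.768 -0.368 0 0 0 0\n0 -0.768 -0.368 0 0 0 0\n0 -0.768 -0.368 0 0 0 0\n0 -0.768 -0.368 0 0 0 0"
}}

```text
time: 7.35
tool_pos: [0.5049, 0.0142, 0.2809]
tool_rot: [0.001, 0.622, 0.783, 0.001]
contact_force: [0.4, -1.0, -0.5]
gripper_width: 0.273
grasp_force: 59.3
```

Call:
{"method": "shift_gripper", "body": {
  "steps": "0 -0.768 -0.368 0 0 0 0\n0 -0.768 -0.368 0 0 0 0\n0 -0.768 -0.368 0 0 0 0\n0 -0.64 -0.272 0 0 0 0"
}}

```text
time: 7.85
tool_pos: [0.4624, -0.1846, 0.2807]
tool_rot: [0.0, 0.623, 0.782, 0.001]
contact_force: [0.7, -0.1, -0.9]
gripper_width: 0.27
grasp_force: 59.3
```

Call:
{"method": "shift_gripper", "body": {
  "steps": "0 0 0 0 0 0 0\n0 0 0 0 0 0 0"
}}

```text
time: 8.1
tool_pos: [0.4633, -0.1826, 0.2808]
tool_rot: [0.0, 0.623, 0.783, 0.002]
contact_force: [-0.8, 0.4, -1.5]
gripper_width: 0.27
grasp_force: 59.3
```

```bash
python3 - <<'E'
from plant import manip
from h import *
import cv2
st=manip.state();need(st,[.463,-.183,.2],np.radians(13));Rt=rot(st["tool_rot"]);z=Rt.as_matrix()[:,2]
print(st["tool_pos"],z,"tip",st["tool_pos"]+.0993*z)
E
```

```text
tool delta [-0.0005 -0.0006  0.0808]
rotvec tool [ 0.0029 -0.0015 -0.0003]
[ 0.46325349 -0.18258832  0.28081704] [ 0.00253503  0.0021042  -0.99999457] tip [ 0.46350522 -0.18237937  0.18151758]
```

To row units: 0.04 m is 0.64, 0.003 rad is 0.0019.

Call:
{"method": "shift_gripper", "body": {
  "steps": "0 0 0 0.64 0.0019 -0.001 0\n0 0 0 0.64 0 0 0\n0 0 0 0 0 0 0\n0 0 0 0 0 0 0"
}}

```text
time: 8.6
tool_pos: [0.4645, -0.1826, 0.2032]
tool_rot: [0.002, 0.622, 0.783, 0.0]
contact_force: [0.3, -0.8, -0.8]
gripper_width: 0.273
grasp_force: 59.3
```

```bash
python3 - <<'E'
from plant import manip
from h import *
import cv2
st=manip.state();z=rot(st["tool_rot"]).as_matrix()[:,2]
S=manip.camera_params("scene");T=manip.camera_params("top")
w=manip.grab_frame("wrist")[:,:,::-1];s=manip.grab_frame("scene")[:,:,::-1]
tip=st["tool_pos"]+.0993*z;print(tip,proj(S,tip),"well seen 251.2,165")
cv2.imwrite("pics/z6.png",cv2.convertScaleAbs(np.hstack([cv2.resize(s[125:200,200:300],(400,300),interpolation=cv2.INTER_CUBIC),cv2.resize(w[150:300,180:380],(400,300))]),alpha=2))
E
```

```text
[ 0.46480349 -0.18280941  0.10386683] [250.50714965 160.62227374] well seen 251.2,165
```

View pics/z6.png

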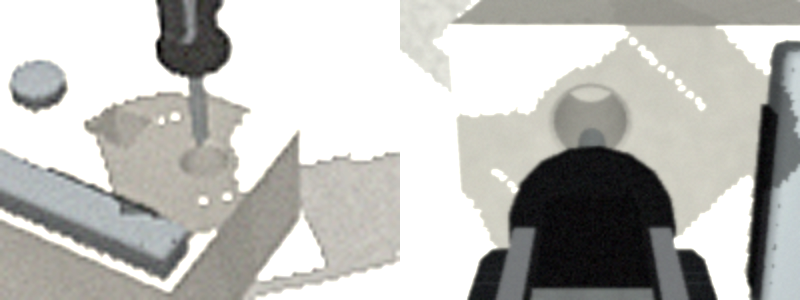

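```bash
python3 - <<'E'
from plant import manip
from h import *
np.set_printoptions(precision=4,suppress=True)
st=manip.state();p=manip.camera_params("wrist");S=manip.camera_params("scene")
print(st["tool_pos"],st["tool_rot"],p["intrinsics"][0],p["intrinsics"][1])
a=plane(p,(275,209.8),.09);b=plane(p,(276,214),.1039)
Rt=rot(st["tool_rot"]);print("wrist: well",a,"tip far edge",b,"well - axis in tool:",Rt.inv().apply(a-b)+[.005,0,0])
a=plane(S,(251.2,165),.09);b=plane(S,(250.2,160.9),.1039);print("scene",a,b,Rt.inv().apply(a-b))
E
```

```text
[ 0.465  -0.1833  0.2042] [0.0028 0.6223 0.7828 0.0002] [330.419    0.     275.7053] [  0.     330.419  214.5533]
wrist: well [ 0.4647 -0.1843  0.09  ] tip far edge [ 0.4652 -0.1831  0.1039] well - axis in tool: [ 0.004  -0.0008  0.0139]
scene [ 0.4655 -0.1808  0.09  ] [ 0.4661 -0.1827  0.1039] [ 0.002  -0.0002  0.0139]
```

The picture shows the tip just above the well mouth: scene tip (250.2,161) over well (251.2,165), and in the wrist view tip (276,214) against well (275,210). Both views ask for about 3 mm along tool +x, so I'll shift and lower.

To row units: 0.03 m is 0.48, 0.02 m is 0.32.

Call:
{"method": "shift_gripper", "body": {
  "steps": "0 0.048 -0.008 0 0 0 0\n0 0 0 0.32 0 0 0\n0 0 0 0.48 0 0 0\n0 0 0 0.4 0 0 0\n0 0 0 0 0 0 0"
}}

```text
time: 9.32
tool_pos: [0.4604, -0.1791, 0.123]
tool_rot: [-0.002, 0.623, 0.783, -0.001]
contact_force: [-0.2, 0.3, -1.0]
gripper_width: 0.279
grasp_force: 59.3
```

Call:
{"method": "shift_gripper", "body": {
  "steps": "0 0 0 0 0 0 0\n0 0 0 0 0 0 0"
}}

```text
time: 9.57
tool_pos: [0.4635, -0.1808, 0.1281]
tool_rot: [0.002, 0.623, 0.783, 0.0]
contact_force: [0.2, -0.1, -1.5]
gripper_width: 0.272
grasp_force: 59.3
```

```bash
python3 - <<'E'
from plant import manip
from h import *
for i in range(1):
    st=manip.state();need(st,[.4642,-.1805,.1143],np.radians(13));print(st["tool_pos"],st["contact_force"],st["ft_torque"])
E
```

```text
tool delta [0.0002 0.0008 0.0138]
rotvec tool [ 0.0027  0.0033 -0.0001]
[ 0.46345926 -0.18081519  0.12811737] [ 0.174213   -0.05449666 -1.491997  ] [-0.00280354 -0.04192008 -0.01402057]
```

No contact so far. I'll make the last 14 mm in small steps until the collar touches.

To row units: 0.005 m is 0.08, 0.004 m is 0.064, 0.0015 rad is 0.001.

Call:
{"method": "shift_gripper", "body": {
  "steps": "0 0 0 0.08 0.001 0.001 0\n0 0 0 0.064 0 0 0\n0 0 0 0.032 0 0 0\n0 0 0 0 0 0 0"
}}

```text
time: 10.07
tool_pos: [0.4624, -0.1802, 0.1153]
tool_rot: [-0.001, 0.623, 0.783, -0.0]
contact_force: [0.6, -0.0, -1.9]
gripper_width: 0.271
grasp_force: 59.3
```

Call:
{"method": "shift_gripper", "body": {
  "steps": "0 0 0 0.024 0 0 0\n0 0 0 0 0 0 0\n0 0 0 0 0 0 0"
}}

```text
time: 10.45
tool_pos: [0.4628, -0.1804, 0.1143]
tool_rot: [0.0, 0.623, 0.783, -0.0]
contact_force: [-0.7, -0.5, -0.5]
gripper_width: 0.273
grasp_force: 59.3
```

To row units: 0.001 m is 0.016.

Call:
{"method": "shift_gripper", "body": {
  "steps": "0 0 0 0.016 0 0 0\n0 0 0 0 0 0 0\n0 0 0 0 0 0 0"
}}

```text
time: 10.82
tool_pos: [0.4628, -0.1804, 0.1143]
tool_rot: [-0.0, 0.623, 0.783, -0.0]
contact_force: [-3.3, 1.4, 4.8]
gripper_width: 0.274
grasp_force: 60.1
```

Contact came at TCP z 0.1143, exactly the predicted seated height. One more half-millimetre to seat it flat, then a check.

To row units: 0.0007 m is 0.0112.

Call:
{"method": "shift_gripper", "body": {
  "steps": "0 0 0 0.0112 0 0 0\n0 0 0 0 0 0 0\n0 0 0 0 0 0 0"
}}

```text
time: 11.2
tool_pos: [0.4628, -0.1805, 0.1143]
tool_rot: [-0.0, 0.622, 0.783, -0.0]
contact_force: [-6.0, 2.1, 8.4]
gripper_width: 0.275
grasp_force: 60.7
```

Call:
{"method": "shift_gripper", "body": {
  "steps": "1 0 0 0 0 0 0\n1 0 0 0 0 0 0\n1 0 0 0 0 0 0\n1 0 0 0 0 0 0"
}}

```text
time: 11.7
tool_pos: [0.4625, -0.1803, 0.1122]
tool_rot: [-0.0, 0.623, 0.783, -0.0]
contact_force: [0.6, 0.4, 0.3]
gripper_width: 0.997
grasp_force: 0.0
```

Call:
{"method": "shift_gripper", "body": {
  "steps": "1 0 0 -0.32 0 0 0\n1 0 0 -0.64 0 0 0\n1 0 0 -0.8 0 0 0\n1 0 0 -0.8 0 0 0"
}}

```text
time: 12.2
tool_pos: [0.4624, -0.1801, 0.2737]
tool_rot: [-0.0, 0.623, 0.783, -0.0]
contact_force: [-0.4, -0.3, -0.2]
gripper_width: 1.003
grasp_force: 0.0
```

Call:
{"method": "shift_gripper", "body": {
  "steps": "1 -0.8 0 0 0 0 0\n1 -0.8 0 0 0 0 0\n1 0 0 0 0 0 0\n1 0 0 0 0 0 0"
}}

```text
time: 12.7
tool_pos: [0.485, -0.2774, 0.2719]
tool_rot: [-0.001, 0.623, 0.782, -0.0]
contact_force: [-1.5, 0.4, -0.2]
gripper_width: 1.0
grasp_force: 0.0
```

```bash
python3 - <<'E'
from plant import manip
from h import *
import cv2
s=manip.grab_frame("scene")[:,:,::-1];w=manip.grab_frame("wrist")[:,:,::-1]
cv2.imwrite("pics/z7.png",cv2.convertScaleAbs(np.hstack([cv2.resize(s[115:325,150:430],(400,300),interpolation=cv2.INTER_CUBIC),cv2.resize(w,(400,300))]),alpha=1.7))
E
```

```text
(no output)
```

View pics/z7.png

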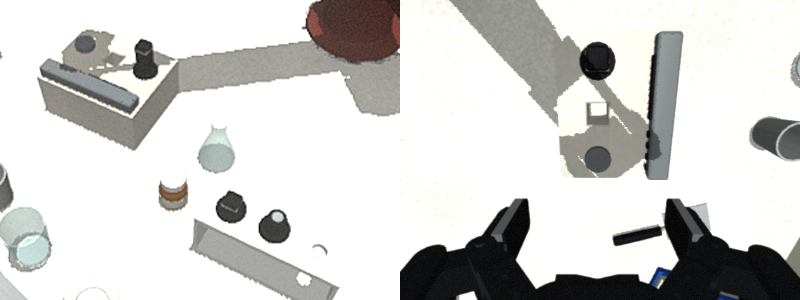

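The tall probe stands upright in the round well with its collar on the deck: left half at (146,60), right half at (598,60). The other two probes still stand in the rack, and the gripper is well clear.

```bash
python3 -c "
from plant import manip
print(manip.job_done())"
```

```text
the job is handed in; nothing more can be done
None
```

The tall square-grip probe stands upright in the meter's round well with its collar on the deck, the other two probes are still in the rack, and I handed the job in after about 13 s of robot time; no verdict was shown.

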